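Pack the bracket case and hold its lid on the balance

TASK

Pack the plywood case: lay the brown separator sheet flat on the steel bars in it, yellow tab up, then stand the orange bracket on the separator, centred and arched lengthwise over the yellow tab; set both down gently and let go, do not drop them. Then take the open lid by its red bar, swing it slowly up to its balance point, where it stands straight up over its hinge, and finish while still holding the bar there so that the lid falls neither shut nor back open (its stay will be fitted while you hold it). Do not let the lid tip well over towards closing, and leave the other things on the table where they are.

Things in the scene. Friction and masses are not known exactly. Their poses are not given: they have to be found in the camera images.
- case: Fixed open plywood case (all sizes here in mm), outside 172 (its x) x 142 (its y) x 72 high; inside 160 x 130, walls and floor 6 thick. Origin at the centre of its underside, z up. Bottom layer already in it, fixed: two flat dark steel bars across its y at x = -50 and +50 (each 34 x 112), their tops 20 above the origin; the separator rests on these. The lid is hinged along the case's +y rim.
- lid_hinge (a point): Midpoint of the lid's hinge line, on the case at case x 0, y +71, z 76; the hinge line runs along the case's x axis. Axes as the case's.
- lid (a joint): Lid angle in rad: 0 closed, 1.571 standing straight up (its balance point), 2.15 its open stop, where it rests at the start leaning out beyond the case's +y side. The lid is a plywood panel 172 wide, 8 thick, reaching from the hinge to 142 from it, about 0.5 kg with its bar, with a low-friction hinge: let go, it falls back onto the stop when past the balance point and shut when before it.
- lid_bar (a point): Red round bar on the lid's free edge, 14 in diameter, parallel to the hinge (along the case's x), 130 long, carried by two thin steel arms at its ends, with a free gap of 55 between the bar's axis and the panel edge. The bar's axis is 197 from the hinge line, in the panel's mid-plane. This point is the middle of the bar, on its axis; its -y axis points from the hinge to the bar. Being round, the bar can turn in a grip while the lid swings.
- separator: Loose brown separator sheet, 146 (x) x 116 (y) x 4 thick, 0.13 kg about, with an upright yellow grip tab at its centre: 40 long (x), 12 thick (y), its top 32 above the underside. Origin at the centre of its underside. Starts flat on the table, tab up. Either end may go first; its long side lies along the case's long side (x).
- bracket: Loose orange arch-shaped bracket, 0.28 kg about: a bridge 92 (x) x 34 (y) x 6 thick, its top 42 above the underside, on two legs 6 thick (clear space under the bridge 80 long, 36 high) with feet turned outward, 132 long over the feet, all 34 wide. Origin on the underside plane at its centre. Starts standing on its feet on the table. Its long axis x goes along the separator's long axis x, either way round.
- stay: Bystander: the lid stay to be fitted later by someone else, a black and steel rod about 165 long, 18 thick, lying behind the case. Origin on the table under its middle.
- tin: Bystander: open black plastic pot, 72 in diameter, 75 high. Origin at the centre of its underside.
- wrench: Bystander: steel wrench lying flat on the table. Origin at its underside.
- clamp: Bystander: dark steel clamp foot with a brass stud, 70 x 30, 50 high. Origin at the centre of its underside.
- oil: Bystander: blue bottle with yellow cap, 56 in diameter, 130 high. Origin at the centre of its underside.
- spacer: Bystander: brass ring, 60 in diameter, 18 high, lying flat. Origin at the centre of its underside.
- grease: Bystander: clear jar with grey cap, 70 in diameter, 55 high. Origin at the centre of its underside.
Not all that is in view belongs to the job. Leave any green or purple look-alike of the bracket alone.

How it is judged:
By the outcome, as a careful person would: the job done as asked, in the order asked, and still so for the second after the job is handed in, while the arm keeps its last pose, push and grip.
It also fails if it takes over 72 s, if anything falls off the work surface, if the arm or the gripper's body presses on something with over 40 N, if the wrist force passes 120 N, or if a joint passes its speed limit or range.

ROBOT

A 6-joint arm with a two-finger parallel gripper is mounted at the origin on the work surface. World frame = base frame: x ahead of the robot, y to its left, z up, the work surface at z = 0. Lengths are in mm, angles in rad, forces in N, time in s.
With the tool pointing down it reaches from about 400 to 825 mm from the base axis. Payload 7 kg.
Tool frame: the origin (TCP) lies at the very end of the fingers, on their centre line; the grasp point (between the pads) lies 19 mm behind it; z points along the fingers, y is the direction in which the jaws open and shut (so a half turn about z gives the same grasp; the last joint's range is limited). The gripper opens to 88 mm and grips with 3 to 60 N. Pads are 19 mm wide; open, the fingers measure 130 mm over their backs; the gripper's body (78 mm by 193 mm) begins 47 mm behind the grasp point.
Start: joints at [1.607, 0.359, 0.012, 0, -1.224, -0.288], TCP at [168.185, 653.689, 226.561] pointing down, gripper open.
Joint ranges: [-3.07, 3.07], [-1.43, 2.12], [-1.02, 1.25], [-3.03, 1.67], [-3.05, -0], [-3.03, 3.03]. Speed limits (rad/s): [2.39, 2.39, 3.01, 3.14, 3.14, 3.14].

INTERFACE

Orientations are given as a unit quaternion [x, y, z, w].
In Python, from plant import bot gives the robot as it stands. Calls block until the motion is done:
- bot.move_ptp(position, orientation): joint-space move of the TCP to a pose.
- bot.line_to(position, velocity=150, ori=None): straight line of the TCP; ori=None keeps the orientation; velocity is the mean speed in mm/s.
- bot.move_joints(angles): joint-space move.
- bot.move_gripper(opening, force=None): finger opening in mm; force is the grip in N (None keeps the last); returns when the fingers have stopped.
- bot.pause(seconds).
- bot.solve_ik(position, orientation): joint angles nearest the present ones, or None.
- bot.read_state(): the state.
- bot.camera(name): name is "side" or "top"; returns the picture (384x512x3 uint8, red, green, blue); there is no depth.
- bot.get_calibration(name): a dict with "fx", "fy", "cx", "cy" (pixels), "view" (4x4, takes a point from world to camera coordinates). Camera axes: x right, y up, looking along -z (the intrinsics and any distortion apply to the point x, -y, -z); pixel columns grow to the right and rows downward; lengths in mm; the calibration is good to about 2 mm. A picture is of the moment at which its call begins. get_calibration takes no time and is no camera call.
A pose or a line that the arm cannot do raises bot.Unreachable and nothing moves.
- bot.close_job(): hands the job in, once; it reports no verdict.
The state is a dict: "t": time; "joint_pos": joint angles; "qvel": joint speeds; "tau": joint torques, N m; "tcp_pos": TCP position; "eef_rot": TCP orientation; "contact_force": force on the tool from outside, world axes, zero at the start; "moment": the same for the moment, N m; "width": finger opening in mm.
Only numpy, scipy, OpenCV 4.12 (cv2) and the standard library are available. Lean on these libraries where they do the work, as an engineer would, in place of code of your own. Each camera call takes 0.05 s, during which the arm holds its last target.

## Working session

There is one attempt and no reset: what is moved stays moved. The work goes in short steps, each a Python script; the robot and the scene stay as the last script left them, time stands still between calls to the robot, and variables do not carry over. Pictures are saved under pics/ and viewed, and the job is handed in when it is done.

```bash
ls; mkdir -p pics; python3 - <<'E'
from plant import bot
import cv2
for n in ("side","top"):
    im=bot.camera(n); cv2.imwrite(f"pics/{n}0.png",im[:,:,::-1]); print({k:(v if k!='view' else [list(map(lambda x:round(float(x),4),r)) for r in v]) for k,v in bot.get_calibration(n).items()})
print(bot.read_state())
E
```

```text
pics
{'fx': 465.72807690944023, 'fy': 465.72807690944023, 'cx': 254.2679098810134, 'cy': 194.5109895068886, 'view': [[0.9463, -0.3229, 0.0173, -549.372], [0.1551, 0.5002, 0.8519, -135.4722], [-0.2838, -0.8035, 0.5234, -1617.6211], [0.0, 0.0, 0.0, 1.0]]}
{'fx': 409.06658720225266, 'fy': 409.06658720225266, 'cx': 253.72530692771412, 'cy': 188.5037401412027, 'view': [[0.0051, -1.0, -0.0003, -42.2849], [0.9867, 0.005, 0.1623, -546.8796], [-0.1623, -0.0011, 0.9867, -1203.8093], [0.0, 0.0, 0.0, 1.0]]}
{'t': 0.1, 'joint_pos': array([ 1.60710370e+00,  3.59335859e-01,  1.11368078e-02, -2.78809305e-04,
       -1.22413076e+00, -2.88075838e-01]), 'qvel': array([ 0.00061488, -0.00043239,  0.00225888,  0.0010368 , -0.0003285 ,
       -0.00156547]), 'tau': array([-1.83755961e-03, -5.84161019e+01,  2.93753028e+01,  7.01552957e+00,
        1.00952139e-02, -4.80726499e-05]), 'tcp_pos': array([168.09842872, 653.26741495, 225.70248107]), 'eef_rot': array([ 9.92080778e-01, -1.25599067e-01, -5.54071089e-06,  7.77843216e-04]), 'contact_force': array([-0.29369208,  0.44976394, -0.11548056]), 'moment': array([ 0.03090874, -0.01258435, -0.00511812]), 'width': 87.83064207535493}
```

View pics/side0.png

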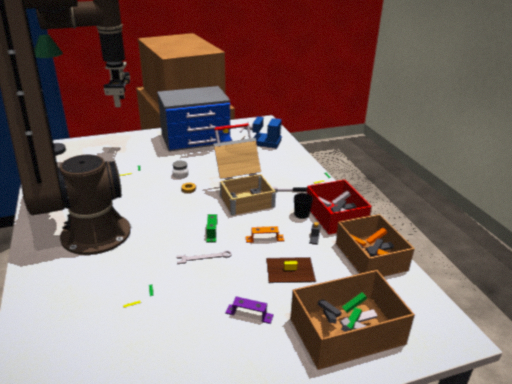

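View pics/top0.png

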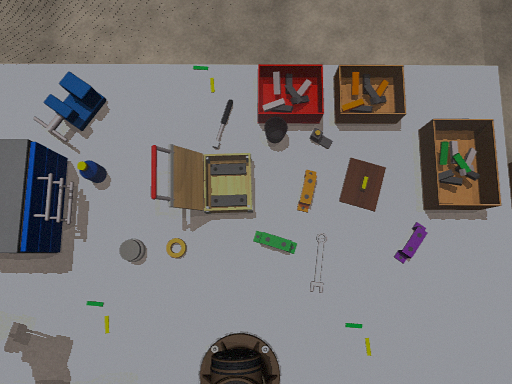

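Both views show the candidates for the bracket: orange at top (308,190), green at (275,242) and purple at (411,243), plus loose orange parts in the bin near (365,90). Orange at (308,190) fits the description. The separator is at (363,184), the case at (228,183) and the red bar at (155,172).

```bash
cat > h.py <<'E'
import numpy as np, cv2
from plant import bot
from scipy.optimize import least_squares
from scipy.spatial.transform import Rotation as R
def proj(n,P):
    c=bot.get_calibration(n); P=np.atleast_2d(P).astype(float); V=np.array(c['view'])
    q=P@V[:3,:3].T+V[:3,3]; 
    return np.c_[c['fx']*q[:,0]/-q[:,2]+c['cx'], c['fy']*-q[:,1]/-q[:,2]+c['cy']]
def unproj(n,uv,z):
    c=bot.get_calibration(n); V=np.array(c['view']); o=-V[:3,:3].T@V[:3,3]
    out=[]
    for u,v in np.atleast_2d(uv):
        d=V[:3,:3].T@np.array([(u-c['cx'])/c['fx'],-(v-c['cy'])/c['fy'],-1]); out.append(o+d*(z-o[2])/d[2])
    return np.array(out)
def pose(p,x,y,yaw):  # model pts -> world
    c,s=np.cos(yaw),np.sin(yaw); p=np.atleast_2d(p)
    return np.c_[x+c*p[:,0]-s*p[:,1], y+s*p[:,0]+c*p[:,1], p[:,2]]
def down(yaw): # tool pointing down, jaw (y) axis at world yaw angle `yaw`
    y=np.array([np.cos(yaw),np.sin(yaw),0]); z=np.array([0,0,-1.]); x=np.cross(y,z)
    return R.from_matrix(np.c_[x,y,z]).as_quat()
def crop(n,im,x0,y0,x1,y1,s,name):
    c=cv2.resize(im[y0:y1,x0:x1,::-1],None,fx=s,fy=s,interpolation=cv2.INTER_CUBIC)
    for u in range((x0+9)//10*10,x1,10): cv2.putText(c,str(u),(int((u-x0+.5)*s),9),0,.32,(0,0,255),1); cv2.line(c,(int((u-x0+.5)*s),10),(int((u-x0+.5)*s),16),(0,0,255),1)
    for v in range((y0+9)//10*10,y1,10): cv2.putText(c,str(v),(0,int((v-y0+.5)*s)),0,.32,(0,0,255),1); cv2.line(c,(24,int((v-y0+.5)*s)),(30,int((v-y0+.5)*s)),(0,0,255),1)
    cv2.imwrite(f"pics/{name}.png",c)
def see(n):return bot.camera(n)
E
python3 - <<'E'
import cv2,h
t=cv2.imread("pics/top0.png")[:,:,::-1]; s=cv2.imread("pics/side0.png")[:,:,::-1]
h.crop("top",t,288,145,393,220,7,"c1")
h.crop("top",t,145,138,260,220,6.5,"c2")
h.crop("side",s,205,115,325,205,6.5,"c3")
h.crop("side",s,235,215,325,290,8,"c4")
E
```

```text
(no output)
```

View pics/c1.png

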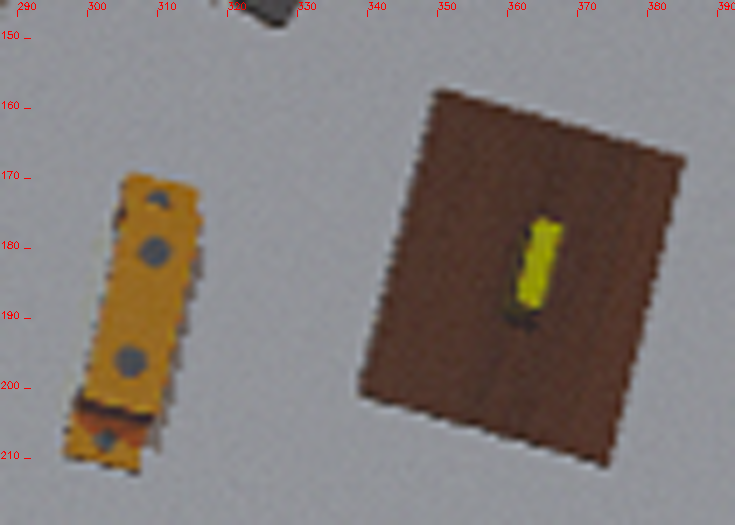

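View pics/c2.png

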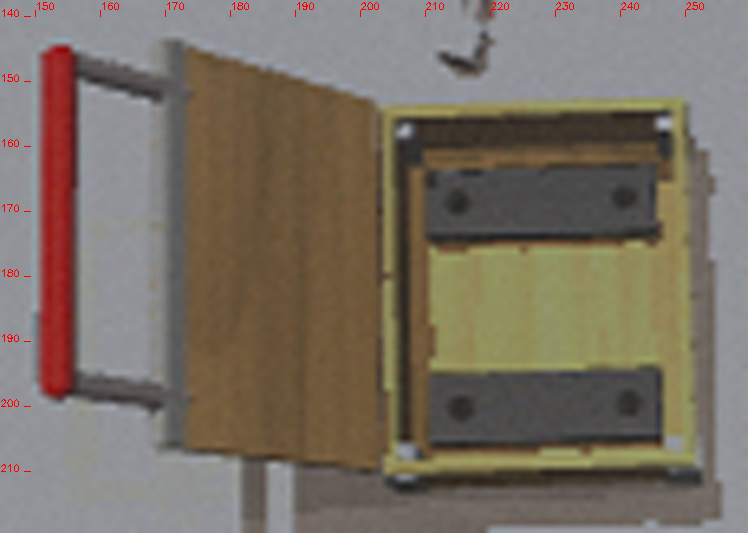

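View pics/c3.png

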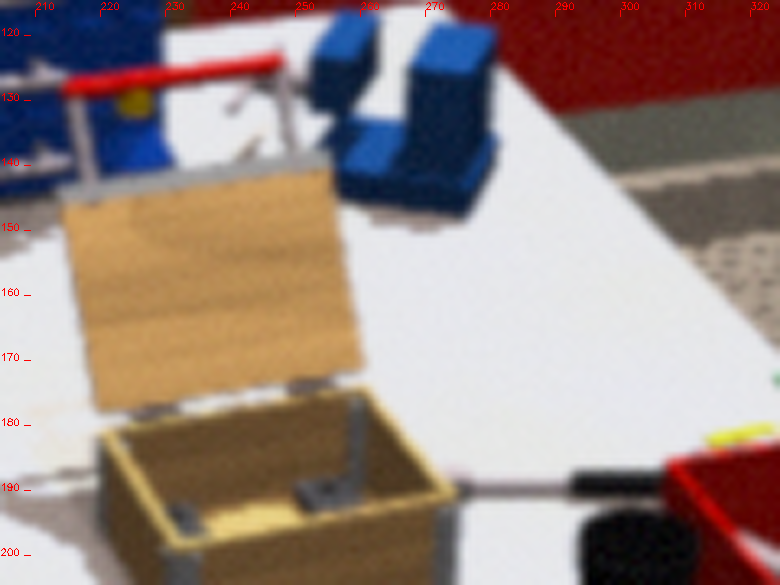

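View pics/c4.png

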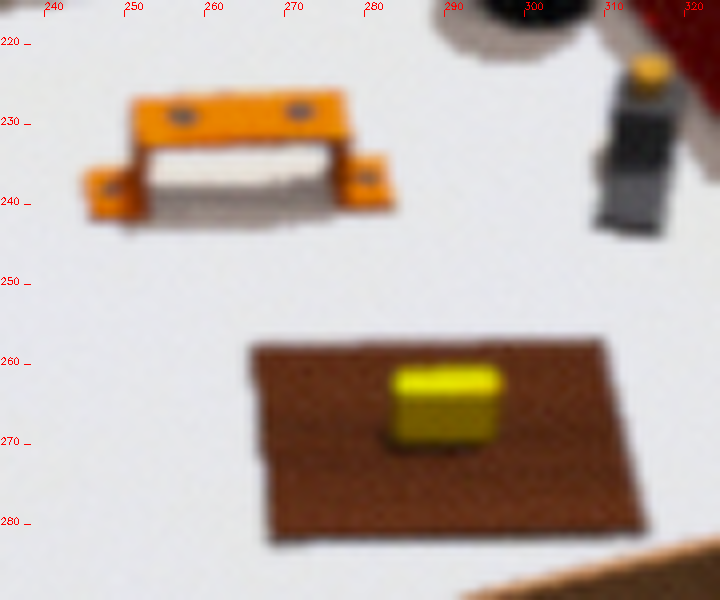

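The close crops confirm that the orange bracket at top (308,190) is standing on its feet. The separator is flat with its tab up, tab top at (364.6,182). The case's hinge side points to image left. Next I'll fit the poses.

```bash
cat > fit.py <<'E'
from h import *
def T(l,x0,y0,s): return np.array(l)/s+np.array([x0,y0])-.5
def fit(name,obs,x0):
    def f(p): return np.concatenate([(proj(n,pose(m,*p[:2],p[2]))-uv).ravel() for n,m,uv in obs])
    r=least_squares(f,x0,loss='soft_l1',x_scale=[100,100,.3]); print(name,r.x.round(3)); 
    for n,m,uv in obs: print('  ',n,(proj(n,pose(m,*r.x[:2],r.x[2]))-uv).round(1).tolist())
    return r.x
if __name__=="__main__":
    c1=lambda l:T(l,288,145,7); c2=lambda l:T(l,145,138,6.5); c3=lambda l:T(l,205,115,6.5); c4=lambda l:T(l,235,215,8)
    sx,sy=73,58
    # order: top view  (+x,+y),( +x,-y),(-x,-y),(-x,+y)
    S4=np.array([[sx,sy,4],[sx,-sy,4],[-sx,-sy,4],[-sx,sy,4]])
    tab=np.array([[0,0,32]])
    obs=[("top",S4,c1([(436,90),(685,158),(607,467),(360,395)])),("top",tab,c1([(540,263)])),
      ("side",S4,c4([(250,346),(602,340),(648,533),(272,541)])[[0,1,2,3]]),("side",tab,c4([(447,380)]))]
    import itertools
    # side ordering is not obvious: try rotations
    best=None
    g=unproj("top",c1([(540,263)]),32)[0]
    for k in range(4):
        o=list(obs);o[2]=("side",S4,np.roll(obs[2][2],k,0))
        P=proj("side",pose(S4,g[0],g[1],-.2)); e=np.abs(P-o[2][2]).sum()
        if best is None or e<best[0]: best=(e,o)
    sep=fit("sep",best[1],[g[0],g[1],-.2])
    C=np.array([[86,71,72],[86,-71,72],[-86,-71,72],[-86,71,72]])
    g=unproj("top",c2([(540,290)]),72)[0]
    uvs=c3([(100,435),(365,390),(457,492),(172,548)]); P=proj("side",pose(C,g[0],g[1],0))
    k=min(range(4),key=lambda k:np.abs(np.roll(uvs,k,0)-P).sum())
    case=fit("case",[("top",C,c2([(385,110),(685,98),(694,462),(385,472)])),("side",C,np.roll(uvs,k,0))],[g[0],g[1],0])
    B=np.array([[46,17,42],[46,-17,42],[-46,-17,42],[-46,17,42]])
    g=unproj("top",c1([(142.5,306.5)]),42)[0]
    ub=c4([(132,101),(343,93),(352,138),(135,146)]); 
    P=proj("side",pose(B,g[0],g[1],-.2))
    k=min(range(4),key=lambda k:np.abs(np.roll(ub,k,0)-P).sum())
    F=np.array([[-66,17,5],[-66,-17,5],[-46,17,42],[-46,-17,42],[0,0,42]])
    br=fit("bracket",[("top",F,c1([(65,457),(138,473),(82,400),(155,414),(142.5,306.5)])),("side",B,np.roll(ub,k,0))],[g[0],g[1],-.2])
    x,y,w=case; a=2.15
    bar=np.array([[e,71-197*np.cos(a),76+197*np.sin(a)] for e in (65,-65)])
    print("bar",pose(bar,x,y,w).round(1).tolist(),proj("top",pose(bar,x,y,w)).round(1).tolist(),c2([(58,47),(57,398)]).round(1).tolist(),proj("side",pose(bar,x,y,w)).round(1).tolist(),c3([(283,62),(65,90)]).round(1).tolist())
E
python3 fit.py
```

```text
sep [ 5.69611e+02 -3.81864e+02 -2.77000e-01]
   top [[0.1, 0.1], [-0.0, 0.3], [0.5, 0.1], [-0.3, 0.1]]
   top [[-0.1, 0.5]]
   side [[0.4, -0.3], [0.5, -0.3], [-0.1, -0.2], [-0.1, -0.2]]
   side [[0.2, -0.0]]
case [5.63848e+02 4.02960e+01 3.50000e-02]
   top [[-0.7, -0.3], [0.1, 0.2], [0.4, 0.7], [-0.1, 0.5]]
   side [[0.5, -0.9], [0.3, 0.8], [0.5, 0.2], [-0.0, -0.8]]
bracket [ 5.47747e+02 -2.05720e+02 -2.42000e-01]
   top [[-0.3, -0.3], [-0.1, 0.1], [0.0, 0.2], [0.5, 0.9], [0.2, 0.4]]
   side [[0.2, -0.5], [0.4, -0.3], [0.4, -0.2], [0.0, -0.5]]
bar [[622.5, 221.3, 240.9], [492.6, 216.7, 240.9]] [[153.9, 147.3], [153.4, 196.6]] [[153.4, 144.7], [153.3, 198.7]] [[247.3, 124.6], [215.8, 128.8]] [[248.0, 124.0], [214.5, 128.3]]
```

```bash
python3 - <<'E'
from h import *
s=cv2.imread("pics/side0.png")[:,:,::-1]
crop("side",s,90,20,150,120,6,"c5")
t=cv2.imread("pics/top0.png")[:,:,::-1]
crop("top",t,0,300,90,384,6,"c6")
q=bot.read_state(); print(R.from_quat(q['eef_rot']).as_matrix().round(2))
case=[563.8,40.3,.033]; sep=[569.6,-381.9,-.277]; br=[547.7,-205.7,-.242]
for nm,p,yaw in [("sep",[sep[0],sep[1],7],sep[2]),("sepplace",[case[0],case[1],27],case[2]),("br",[br[0],br[1],28],br[2]+np.pi/2),("brpl",[case[0],case[1],52],case[2]+np.pi/2),("bar",[557,219,222],np.pi/2),("up",[561,111,254],np.pi/2)]:
  for k in (0,np.pi):
    for dz in (0,120):
      j=bot.solve_ik(np.array(p)+[0,0,dz],down(yaw+k)); print(nm,round(k,1),dz,None if j is None else np.round(j,2))
E
```

```text
[[ 0.97 -0.25 -0.  ]
 [-0.25 -0.97 -0.  ]
 [ 0.    0.   -1.  ]]
sep 0 0 None
sep 0 120 None
sep 3.1 0 [-0.31  0.57 -0.2   0.   -0.81  0.03]
sep 3.1 120 [-0.31  0.45 -0.09  0.   -1.04  0.03]
sepplace 0 0 [ 0.42  0.39 -0.47  0.   -0.71  2.76]
sepplace 0 120 [ 0.42  0.25 -0.34  0.   -0.98  2.76]
sepplace 3.1 0 [ 0.42  0.39 -0.47  0.   -0.71 -0.38]
sepplace 3.1 120 [ 0.42  0.25 -0.34  0.   -0.98 -0.38]
br 0 0 [-0.03  0.41 -0.42  0.   -0.74 -1.79]
br 0 120 [-0.03  0.28 -0.3   0.   -1.   -1.79]
br 3.1 0 [-0.03  0.41 -0.42  0.   -0.74  1.35]
br 3.1 120 [-0.03  0.28 -0.3   0.   -1.    1.35]
brpl 0 0 [ 0.42  0.35 -0.45  0.   -0.77 -1.96]
brpl 0 120 [ 0.42  0.22 -0.31  0.   -1.04 -1.96]
brpl 3.1 0 [ 0.42  0.35 -0.45  0.   -0.77  1.19]
brpl 3.1 120 [ 0.42  0.22 -0.31  0.   -1.04  1.19]
bar 0 0 [ 0.7   0.24 -0.17  0.   -1.16 -2.27]
bar 0 120 [ 0.7   0.18  0.03  0.   -1.42 -2.27]
bar 3.1 0 [ 0.7   0.24 -0.17  0.   -1.16  0.87]
bar 3.1 120 [ 0.7   0.18  0.03  0.   -1.42  0.87]
up 0 0 [ 0.54  0.17 -0.18  0.   -1.22 -2.11]
up 0 120 [ 0.54  0.13  0.03  0.   -1.48 -2.11]
up 3.1 0 [ 0.54  0.17 -0.18  0.   -1.22  1.03]
up 3.1 120 [ 0.54  0.13  0.03  0.   -1.48  1.03]
```

View pics/c5.png

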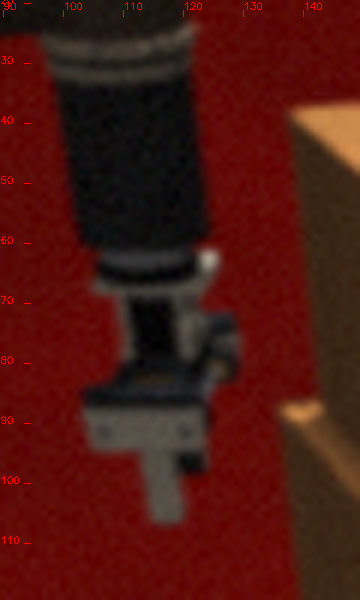

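View pics/c6.png

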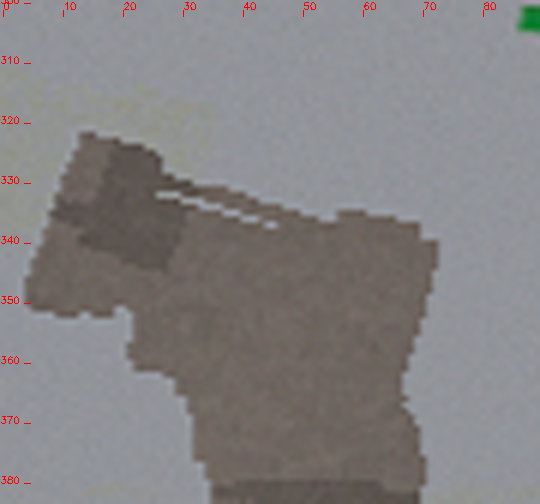

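```bash
cat >> h.py <<'E'
case=[563.8,40.3,.033]; sep=[569.6,-381.9,-.277]; br=[547.7,-205.7,-.242]
def st(m=''):
    q=bot.read_state(); print(m,'t',round(q['t'],2),'tcp',q['tcp_pos'].round(1),'F',q['contact_force'].round(1),'M',q['moment'].round(2),'w',round(q['width'],1)); return q
E
python3 - <<'E'
from h import *
q=bot.read_state()
bot.line_to([168,600,400],velocity=250); st()
o=down(sep[2]+np.pi)
bot.move_ptp([sep[0],sep[1],200],o); st()
bot.move_gripper(62)
bot.line_to([sep[0],sep[1],60],velocity=150); st()
im=see("top"); crop("top",im,320,140,410,225,7,"p1"); im=see("side"); crop("side",im,230,180,340,300,5,"p2")
E
```

```text
t 0.97 tcp [167.7 599.7 398.2] F [-0.5 -0.3 -1. ] M [0.04 0.08 0.02] w 87.5
 t 4.72 tcp [ 570.1 -381.3  200.1] F [-0.6  0.4 -0.1] M [ 0.1  -0.05  0.01] w 87.4
 t 6.48 tcp [ 570.3 -382.2   61.1] F [-0.5  0.5  0.6] M [ 0.03 -0.09 -0.03] w 61.9
```

View pics/p2.png

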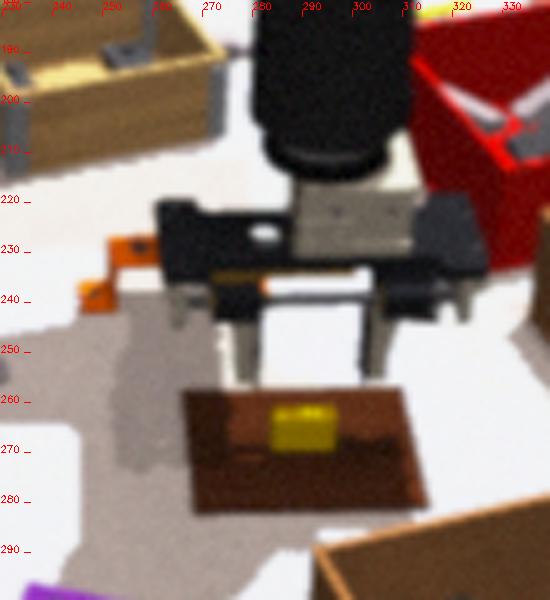

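The body's long side lies along the jaws, and the fingers straddle the yellow tab at (290,267). I'll go down and grip.

```bash
python3 - <<'E'
from h import *
bot.line_to([sep[0],sep[1],8],velocity=80); st('down')
bot.move_gripper(30,force=25); q=st('grip')
bot.line_to([sep[0],sep[1],30],velocity=60); st('lift')
im=see("side"); crop("side",im,230,200,340,300,5,"p3")
E
```

```text
down t 7.38 tcp [ 569.8 -382.1    8.1] F [0.8 0.1 0.8] M [ 0.09 -0.13 -0.04] w 61.7
grip t 7.88 tcp [ 569.8 -382.     8.5] F [-1.1  0.5  3.1] M [ 0.32  0.08 -0.09] w 39.6
lift t 8.4 tcp [ 569.8 -381.9   30.4] F [ 0.7  0.1 -2.7] M [ 0.09 -0.04  0.  ] w 39.8
```

View pics/p3.png

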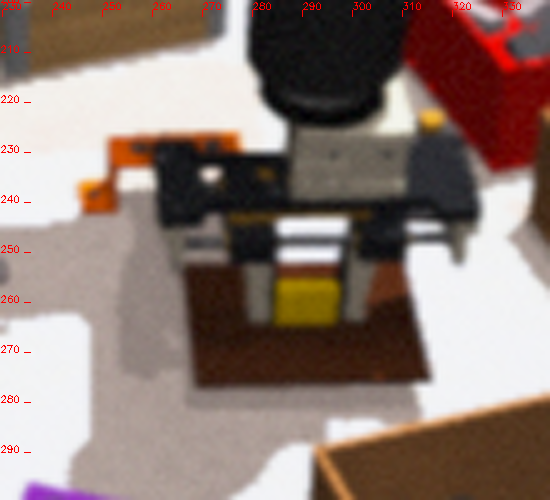

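Lifted level. Next I'll carry it over the case.

```bash
python3 - <<'E'
from h import *
bot.line_to([sep[0],sep[1],165],velocity=150)
bot.line_to([case[0],case[1],165],velocity=200,ori=down(case[2]+np.pi)); st()
bot.line_to([case[0],case[1],95],velocity=100); st()
im=see("top"); crop("top",im,190,135,290,230,6,"p4"); im=see("side"); crop("side",im,190,110,300,220,5,"p5")
E
```

```text
t 11.76 tcp [563.7  39.7 164.9] F [-0.2 -1.3 -2.4] M [ 0.08 -0.06  0.02] w 40.0
 t 12.61 tcp [564.3  40.3  95.5] F [ 0.4  0.3 -1.1] M [ 0.16 -0.08  0.01] w 39.5
```

View pics/p4.png

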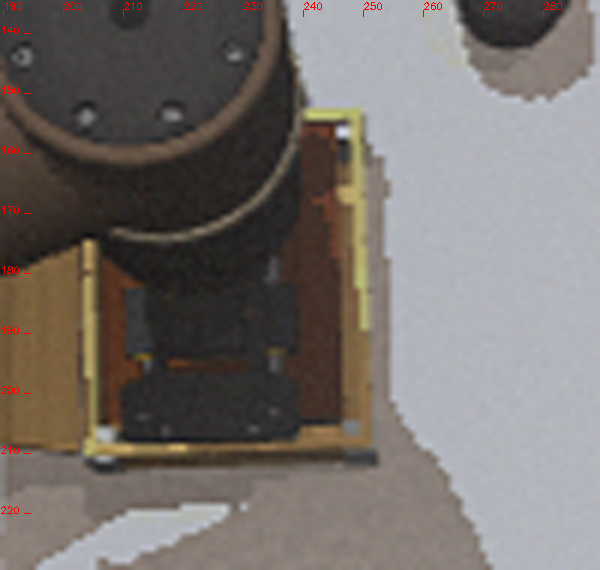

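View pics/p5.png

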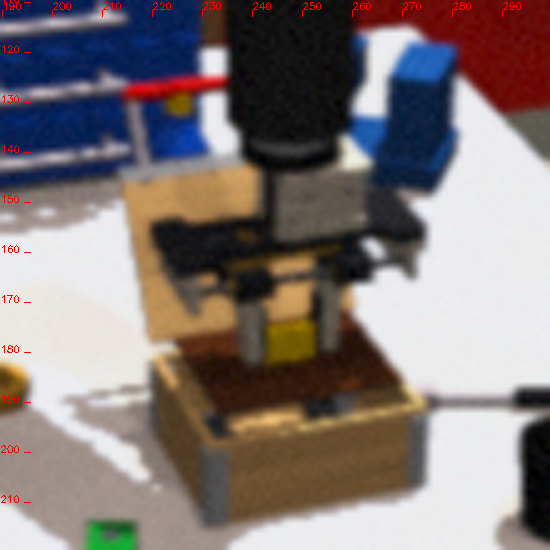

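The sheet sits centred over the opening, with its edges inside the rim in both views. I'll lower it while watching the force.

```bash
python3 - <<'E'
from h import *
for z in (65,40,32): bot.line_to([case[0],case[1],z],velocity=60); q=st()
im=see("side"); crop("side",im,200,130,290,220,6.5,"p6")
E
```

```text
t 13.36 tcp [563.8  40.3  64.8] F [ 0.3 -0.6 -1.6] M [ 0.05 -0.09 -0.01] w 40.1
 t 13.93 tcp [563.7  40.2  39.7] F [-0.5 -0.  -1.9] M [ 0.1  -0.01  0.01] w 40.0
 t 14.21 tcp [563.5  40.2  31.6] F [ 0.6  0.3 -1.3] M [ 0.05 -0.02 -0.04] w 39.9
```

View pics/p6.png

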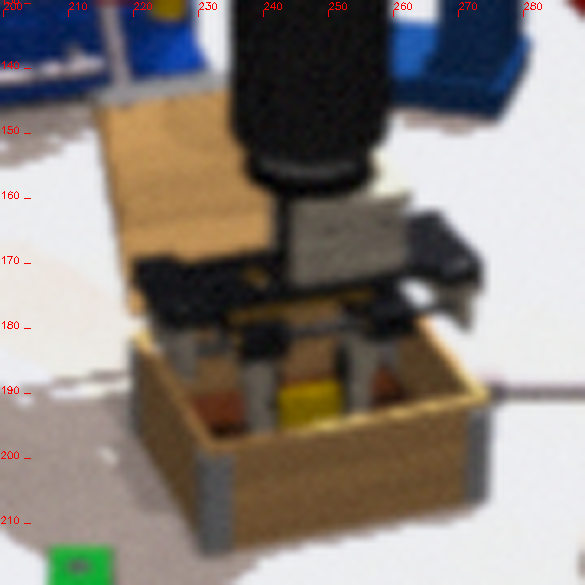

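```bash
python3 - <<'E'
from h import *
z=31
while z>25:
    bot.line_to([case[0],case[1],z],velocity=20); q=st()
    if q['contact_force'][2]>1.5: break
    z-=1
bot.move_gripper(56); st('open')
bot.pause(.1)
bot.line_to([case[0],case[1],110],velocity=120)
bot.line_to([case[0],case[1]-150,260],velocity=250); st()
im=see("side"); crop("side",im,200,130,290,220,6.5,"p7"); im=see("top"); crop("top",im,145,138,260,220,6.5,"p8")
E
```

```text
t 14.51 tcp [563.9  40.3  31.1] F [-0.4 -0.4 -1.7] M [ 0.09 -0.07  0.03] w 39.6
 t 14.76 tcp [563.8  40.3  30. ] F [-0.1  1.  -1.9] M [ 0.08 -0.06  0.02] w 39.6
 t 15.01 tcp [563.7  40.3  28.9] F [ 0.5  0.5 -1. ] M [ 0.13 -0.04  0.  ] w 39.8
 t 15.26 tcp [563.9  40.3  28.4] F [-1.6  0.2  4.2] M [ 0.15  0.56 -0.  ] w 39.7
open t 15.81 tcp [563.8  40.3  28. ] F [-1.3  0.7  0.7] M [ 0.05 -0.02 -0.03] w 56.0
 t 17.74 tcp [ 563.1 -109.2  258.6] F [-1.   0.6 -0.9] M [ 0.1  -0.03  0.04] w 55.8
```

View pics/p7.png

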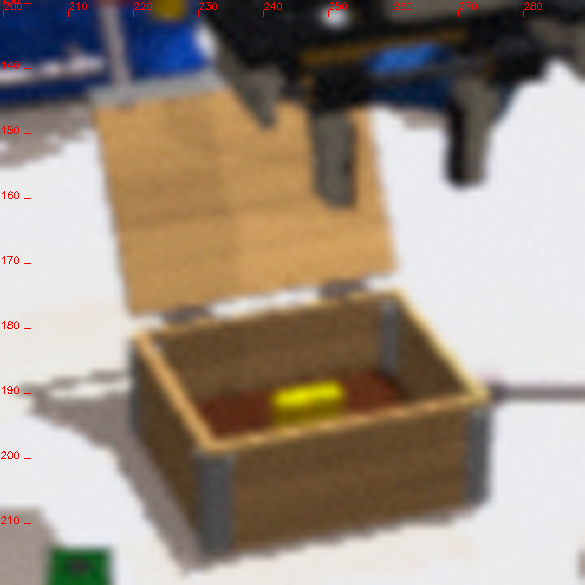

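View pics/p8.png

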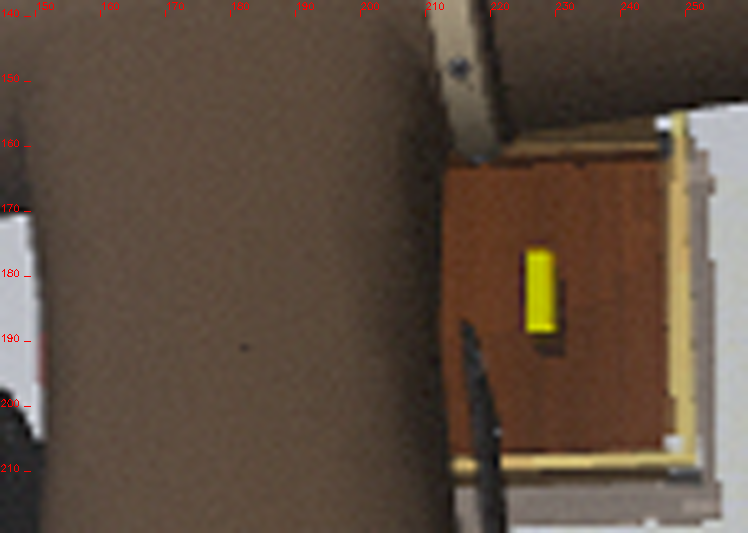

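The separator lies flat inside with its tab at top pixel (227.6,182.3). Now the orange bracket.

```bash
python3 - <<'E'
from h import *
print(unproj("top",[[227.6,182.3]],52), proj("top",[[563.8,40.3,52]]))
s=np.array([[343,390],[275,398]])/6.5+[199.5,129.5]; print('side tab top far edge',s, unproj("side",[[(s[:,0].mean()),s[:,1].mean()+.6]],52))
o=down(br[2]+np.pi*1.5)
bot.move_ptp([br[0],br[1],130],o); bot.move_gripper(60); st()
im=see("side"); crop("side",im,215,180,325,270,6.5,"p9")
bot.line_to([br[0],br[1],26],velocity=90); st()
bot.move_gripper(30,force=12); st('grip')
bot.line_to([br[0],br[1],45],velocity=50); st('lift')
im=see("side"); crop("side",im,215,180,325,270,6.5,"p10")
E
```

```text
[[564.60147936  40.03734346  52.        ]] [[227.5095656  182.55896937]]
side tab top far edge [[252.26923077 189.5       ]
 [241.80769231 190.73076923]] [[562.9463902   36.69980745  52.        ]]
 t 19.51 tcp [ 547.8 -205.6  130.2] F [ 0.6  0.5 -0.5] M [-0.03  0.02 -0.04] w 59.8
 t 20.87 tcp [ 548.2 -205.7   26.6] F [-0.6  0.6  0.4] M [-0.03 -0.   -0.04] w 59.8
grip t 21.43 tcp [ 547.8 -205.7   26.2] F [-0.7  0.2  0.8] M [0.21 0.1  0.03] w 33.7
lift t 21.96 tcp [ 547.8 -205.6   45.3] F [-0.2 -0.1 -2.8] M [-0.03  0.07  0.02] w 33.5
```

View pics/p10.png

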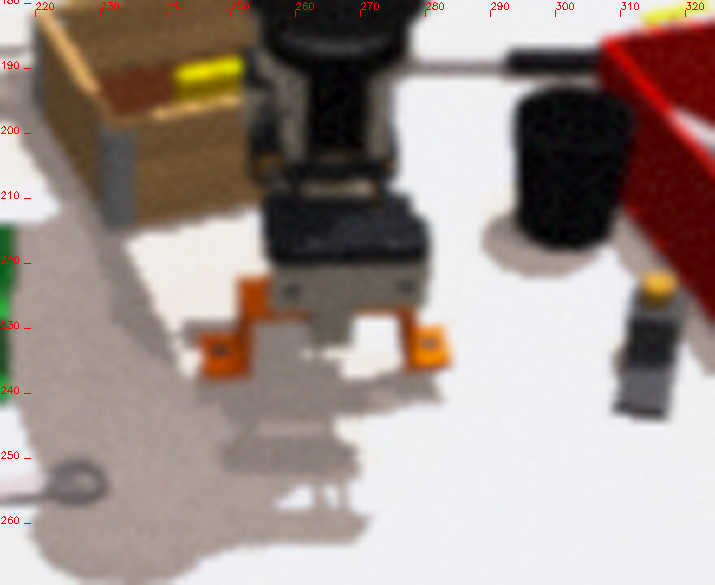

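The bracket is held level, with feet at (248,237) and (280,235). I'll carry it over the case with a small tilt away from the lid so the hand's body clears it.

```bash
cat >> h.py <<'E'
tab=[564.2,40.2]; phi=0.085
def brori(phi,yaw=case[2]): return (R.from_rotvec(phi*np.array([np.cos(yaw),np.sin(yaw),0]))*R.from_quat(down(yaw+np.pi*1.5))).as_quat()
E
python3 - <<'E'
from h import *
o=brori(phi); m=R.from_quat(o).as_matrix(); print(m.round(3))
bot.line_to([br[0],br[1],180],velocity=150)
xy=np.array(tab)-26*m[:2,2]; print(xy)
bot.line_to([*xy,180],velocity=150,ori=o); st()
bot.line_to([*xy,110],velocity=100); st()
im=see("top"); crop("top",im,190,135,290,230,6,"q1"); im=see("side"); crop("side",im,190,110,300,220,5,"q2")
E
```

```text
[[ 0.999  0.033 -0.003]
 [ 0.033 -0.996  0.085]
 [ 0.    -0.085 -0.996]]
[564.27282899  37.99386203]
 t 24.83 tcp [564.2  37.4 180. ] F [ 0.   0.8 -3.1] M [-0.33  0.01 -0.02] w 33.6
 t 25.68 tcp [564.8  38.  110.5] F [-0.1  1.  -1.3] M [-0.39 -0.03  0.02] w 33.9
```

View pics/q1.png

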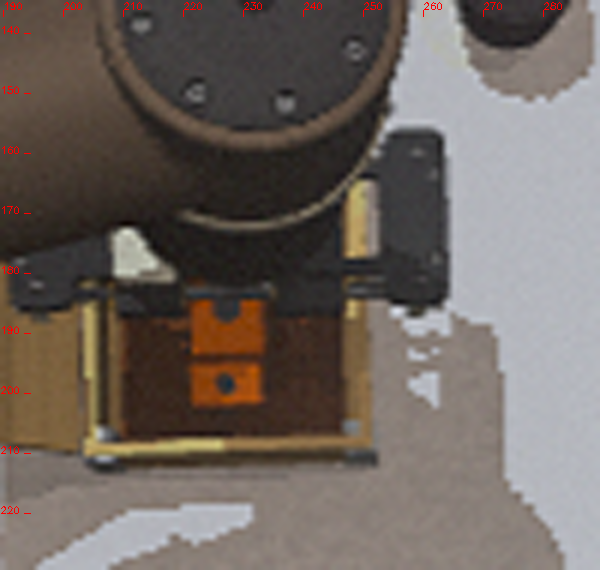

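View pics/q2.png

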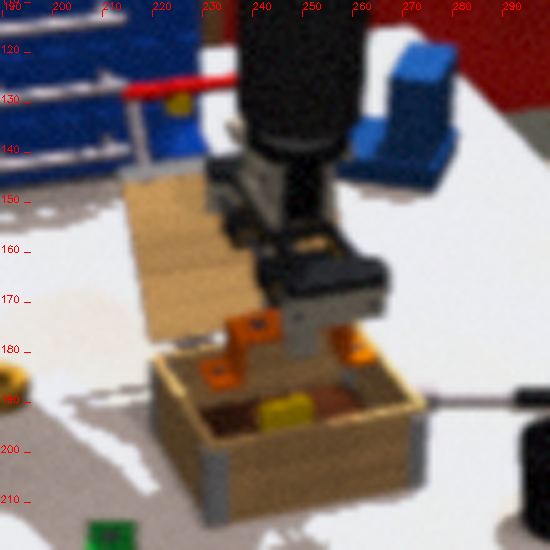

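The bracket is centred over the tab and the hand's end clears the lid. I'll lower in steps.

```bash
python3 - <<'E'
from h import *
m=R.from_quat(brori(phi)).as_matrix(); xy=np.array(tab)-26*m[:2,2]
for z in (80,62,56): bot.line_to([*xy,z],velocity=60); q=st()
z=55
while z>48.5:
    bot.line_to([*xy,z],velocity=25); q=st()
    if q['contact_force'][2]>1.5 or abs(q['contact_force'][1])>6: break
    z-=1
im=see("side"); crop("side",im,190,110,300,220,5,"q3")
E
```

```text
t 26.43 tcp [564.3  37.9  79.8] F [ 0.5  0.8 -1.2] M [-0.39 -0.02 -0.02] w 33.8
 t 26.88 tcp [564.   37.9  61.5] F [-0.6  0.6 -1.9] M [-0.35 -0.01 -0.03] w 33.7
 t 27.13 tcp [564.   37.9  55.6] F [-0.4  0.3 -2.1] M [-0.39  0.03  0.04] w 33.9
 t 27.38 tcp [564.4  38.   55.1] F [-0.  -0.4 -1.5] M [-0.38  0.01 -0.04] w 33.4
 t 27.63 tcp [564.2  38.   54. ] F [-0.4 -0.3 -1.7] M [-0.4  -0.06  0.  ] w 33.8
 t 27.88 tcp [564.2  38.   53. ] F [-0.5  1.  -2. ] M [-0.38 -0.05  0.01] w 33.6
 t 28.13 tcp [564.2  38.   51.9] F [ 0.7  0.2 -2.5] M [-0.39  0.08 -0.03] w 33.9
 t 28.38 tcp [564.5  38.1  51.3] F [-2.   0.9  2.6] M [-0.05  0.36  0.04] w 34.0
```

View pics/q3.png

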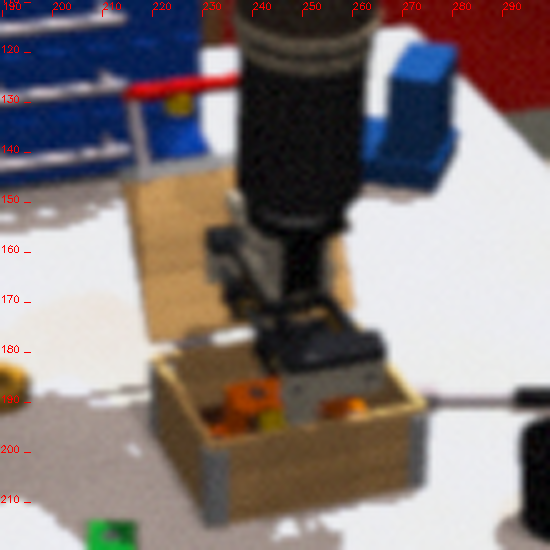

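Contact came at the predicted height. I'll ease the grip, let it level, and release.

```bash
python3 - <<'E'
from h import *
m=R.from_quat(brori(phi)).as_matrix(); xy=np.array(tab)-26*m[:2,2]
bot.move_gripper(33,force=4); st('soft')
bot.line_to([*xy,50.2],velocity=10); st('press')
bot.line_to([*xy,49.6],velocity=10); st('press')
bot.move_gripper(44,force=10); st('open'); bot.pause(.1)
bot.line_to([*xy,130],velocity=100); st()
bot.line_to([xy[0],xy[1]-60,300],velocity=250); st()
im=see("side"); crop("side",im,200,130,290,220,6.5,"q4"); im=see("top"); crop("top",im,145,138,260,220,6.5,"q5")
E
```

```text
soft t 28.65 tcp [564.5  38.2  51.3] F [-0.9  0.4  4. ] M [0.3  0.43 0.08] w 34.0
press t 28.9 tcp [564.8  38.5  50.5] F [-2.6  3.4  4.9] M [1.14 0.37 0.  ] w 33.8
press t 29.15 tcp [564.9  38.5  50. ] F [-1.   3.2  4.9] M [1.28 0.29 0.08] w 34.1
open t 29.62 tcp [564.1  37.8  49.4] F [-0.4 -1.1 -0.2] M [-0.26 -0.03  0.02] w 43.8
 t 30.67 tcp [563.8  37.9 129.4] F [-0.2  0.8  0.5] M [-0.32 -0.04 -0.03] w 44.2
 t 31.54 tcp [563.5 -21.7 298.2] F [-0.2  1.  -1.2] M [-0.32 -0.06 -0.02] w 43.9
```

View pics/q4.png

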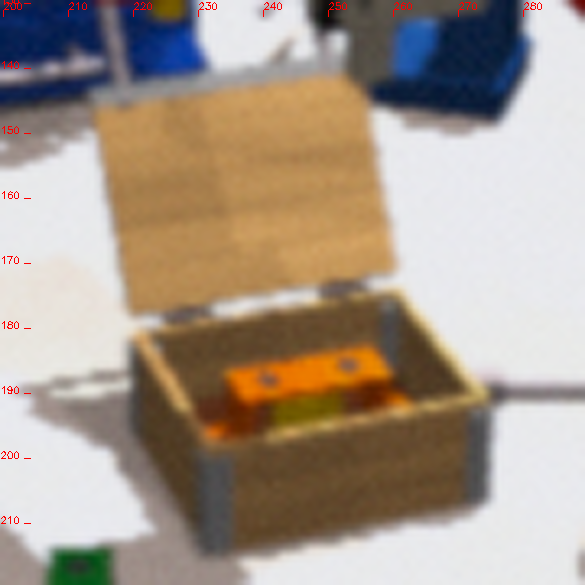

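View pics/q5.png

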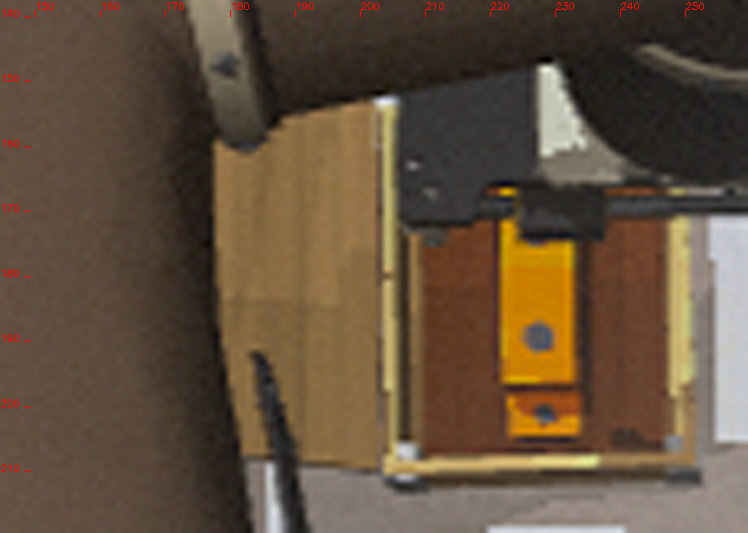

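The bracket is on the separator, arched lengthwise over the yellow tab (bridge centre at about side (247.5,187)). I'll refit that position, then go to the bar.

```bash
cat >> h.py <<'E'
Hg=pose([[0,71,76]],*case)[0]
ev=np.array([-np.sin(case[2]),np.cos(case[2]),0])
def barp(a): return Hg+ev*(-197*np.cos(a))+np.array([0,0,197*np.sin(a)])
lo=down(case[2]+np.pi*1.5)
E
python3 - <<'E'
from h import *
from fit import fit,T
B=np.array([[-46,17,66],[46,17,66],[46,-17,66],[-46,-17,66]])
fit('br',[("side",B,T([(227,374),(385,347),(395,382),(238,403)],200,130,6.5)),("top",np.array([[-46,17,66],[-46,-17,66],[-26,0,66]]),T([(501,383),(576,384),(538,337)],145,138,6.5))],[564,40,.03])
p=barp(2.15); print(p)
q=bot.read_state(); 
bot.line_to([563,-20,370],velocity=250,ori=lo)
bot.line_to([p[0],p[1],370],velocity=200); bot.move_gripper(60)
bot.line_to([p[0],p[1],p[2]+30],velocity=150); st()
im=see("side"); crop("side",im,190,70,300,170,6,"r1")
E
```

```text
br [ 5.65082e+02  3.75460e+01 -4.60000e-02]
   side [[0.3, -0.3], [-0.9, 0.8], [0.1, -0.2], [0.8, -0.3]]
   top [[-0.1, -0.3], [-0.2, 0.2], [0.3, 0.5]]
[557.89969886 219.03209629 240.86906179]
 t 34.77 tcp [558.4 219.2 271.8] F [ 0.8 -0.3  0. ] M [-0.02 -0.03 -0.02] w 60.1
```

View pics/r1.png

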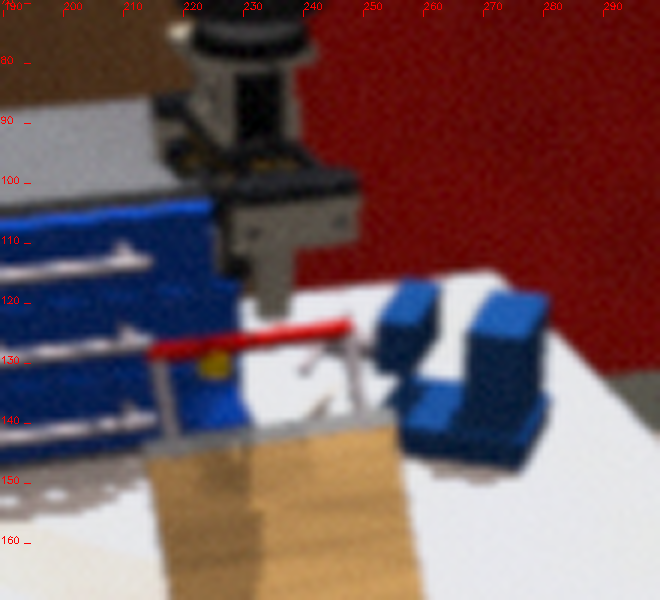

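The fingers are over the middle of the red bar at (232,126). I'll go down and grip.

```bash
python3 - <<'E'
from h import *
p=barp(2.15)
bot.line_to(p-[0,0,17],velocity=90); st('down')
bot.move_gripper(8,force=15); st('grip')
im=see("side"); crop("side",im,190,80,290,200,5,"r2"); im=see("top"); crop("top",im,145,138,260,220,6.5,"r3")
E
```

```text
down t 35.5 tcp [558.2 219.2 224.4] F [ 0.2 -1.4  0.2] M [-0.07  0.03  0.02] w 60.0
grip t 36.31 tcp [557.9 219.2 223.8] F [ 0.6  1.2 -0.8] M [ 0.32  0.01 -0.04] w 13.3
```

View pics/r2.png

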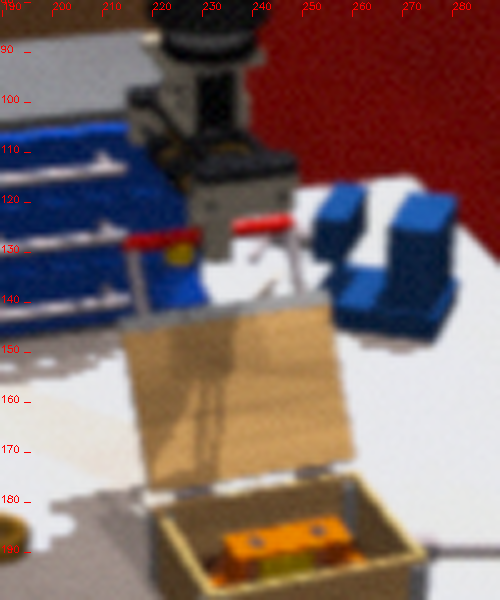

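View pics/r3.png

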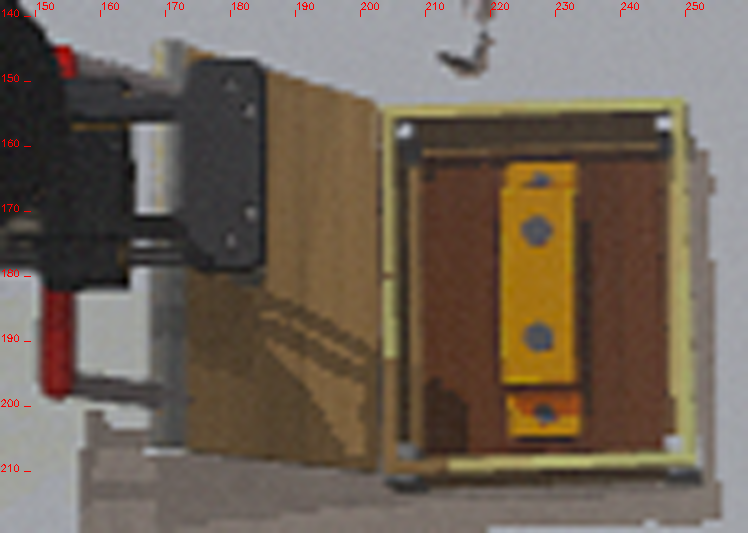

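The bar is gripped (width 13.3). From the top, the bracket sits centred on the sheet over the tab, bridge centre (227,181). I'll swing the lid slowly along the arc.

```bash
python3 - <<'E'
from h import *
print(unproj("top",np.array([[537.5,283.5]])/6.5+[144.5,137.5],66))
for a in np.linspace(2.15,1.571,10)[1:]:
    bot.line_to(barp(a)-[0,0,17],velocity=35); q=st(round(a,3))
    if np.linalg.norm(q['contact_force'])>25: print("STOP"); break
im=see("side"); crop("side",im,190,60,290,200,4.2,"r4"); im=see("top"); crop("top",im,145,138,260,220,6.5,"r5")
E
```

```text
[[565.69895924  40.39434031  66.        ]]
2.086 t 36.92 tcp [558.3 208.2 230.8] F [-1.4  2.3  2.3] M [1.   0.48 0.  ] w 13.9
2.021 t 37.42 tcp [558.7 197.  236.7] F [-2.5  3.5  4.1] M [1.41 0.87 0.07] w 13.1
1.957 t 37.93 tcp [559.1 185.4 241.5] F [-1.4  2.7  3.8] M [1.15 0.4  0.02] w 13.4
1.893 t 38.44 tcp [559.5 173.2 245.9] F [1.4 1.6 1. ] M [ 0.76 -0.22  0.01] w 13.5
1.828 t 38.95 tcp [559.8 161.1 249.5] F [1.4 1.6 1.4] M [ 0.61 -0.39  0.02] w 13.1
1.764 t 39.46 tcp [560.2 148.8 252.4] F [0.8 0.9 1.6] M [ 0.56 -0.31 -0.03] w 13.3
1.7 t 39.97 tcp [560.5 136.3 254.4] F [0.7 1.8 1.1] M [ 0.52 -0.1   0.02] w 13.2
1.635 t 40.48 tcp [561.  123.6 255.5] F [0.5 0.5 0.4] M [ 0.34 -0.06  0.07] w 13.2
1.571 t 40.98 tcp [561.4 111.  255.9] F [0.4 0.3 0.7] M [ 0.29  0.13 -0.01] w 13.3
```

View pics/r4.png

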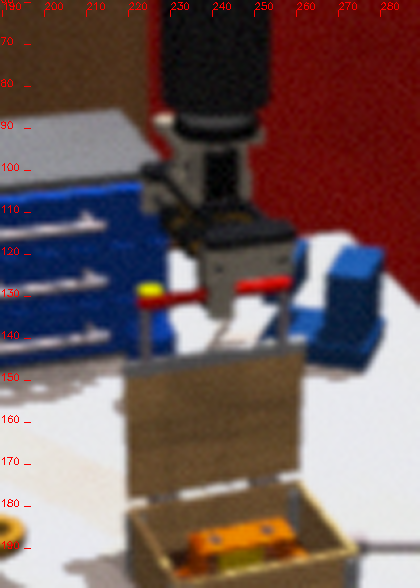

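View pics/r5.png

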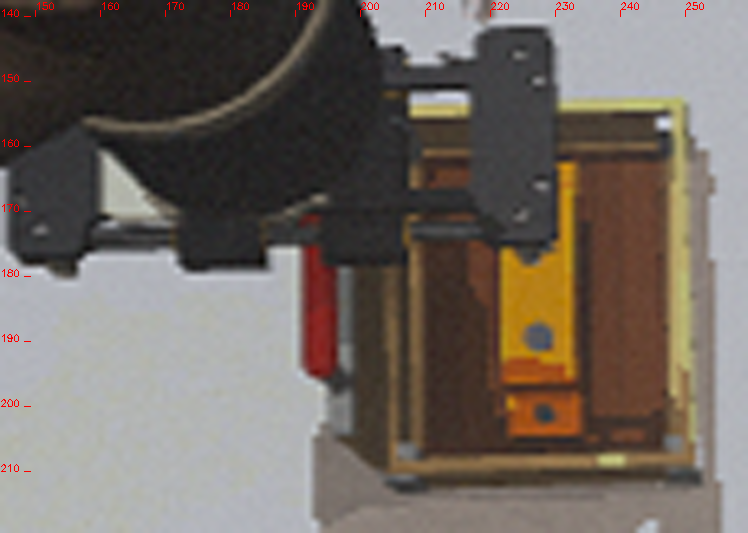

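```bash
python3 - <<'E'
from h import *
p=pose([[-69,71,273],[0,71,273]],*case); print(p.round(1),proj("top",p),np.array([318,378])/6.5+[144.5,137.5])
print('measured y at bar end',unproj("top",[np.array([319,330])/6.5+[144.5,137.5]],273), 'vs', p[0]+ (p[1]-p[0])*.3)
e=np.array([[136,299],[290,283]])/4.2+[189.5,59.5]
print('side',e,proj("side",pose([[-69,71,273],[69,71,273]],*case)))
bot.move_gripper(8,force=25); bot.pause(1); st()
im=see("side"); cv2.imwrite("pics/f1.png",im[:,:,::-1]); im=see("top"); cv2.imwrite("pics/f2.png",im[:,:,::-1])
E
```

```text
[[492.5 109.  273. ]
 [561.5 111.3 273. ]] [[193.70893928 194.9846682 ]
 [193.59616338 167.77009873]] [193.42307692 195.65384615]
measured y at bar end [[509.37050838 109.80098317 273.        ]] vs [513.18372219 109.66773329 273.        ]
side [[221.88095238 130.69047619]
 [258.54761905 126.88095238]] [[223.12631994 132.1224375 ]
 [258.33404182 127.33437237]]
 t 42.3 tcp [561.4 111.3 255.9] F [-1.8  0.9 -0. ] M [0.39 0.51 0.02] w 13.0
```

View pics/f1.png

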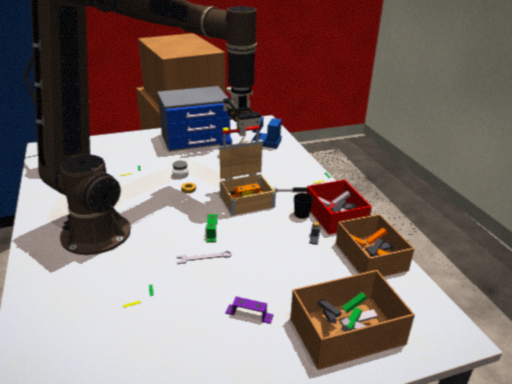

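View pics/f2.png

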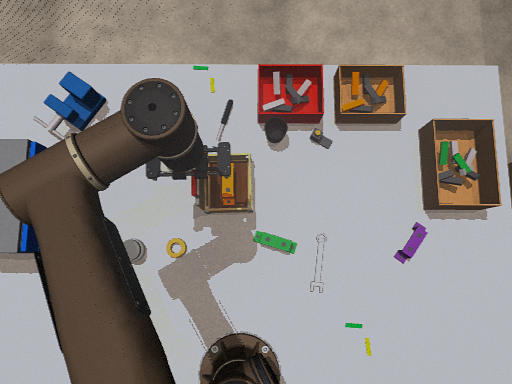

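The lid stands upright with the bar held at side pixel (240,128), forces are near zero, and the bystanders in view haven't moved. I'll hand it in.

```bash
python3 - <<'E'
from h import *
st(); bot.close_job()
E
```

```text
t 42.4 tcp [561.4 111.3 255.9] F [-2.   1.5  1.2] M [0.39 0.61 0.  ] w 13.1
the job is handed in; nothing more can be done
```

The case is packed and the lid is standing at its balance point. I handed the job in at 42.4 s, still holding the red bar with a 25 N grip.

- **Separator:** it lies flat on the steel bars, tab up. I lowered it to light contact (about 4 N) before letting go.
- **Bracket:** it stands on the separator, arched lengthwise over the tab. I lowered it with the hand tilted slightly away from the lid. I then eased the grip and pressed lightly so it settled level before I let go.
- **Lid:** I swung it up slowly along its arc. Contact force stayed below about 6 N on the way up and was about 3 N at hand-in. The bar is within about 1 mm of being straight over the fitted hinge line.
- **Other things:** the bystanders visible in the last pictures had not moved. The arm hid the oil bottle and partly hid the grease jar in the top view, so I checked those two less well.

**One disagreement:** an early fit of the placed bracket, with the arm partly in the way, put it 2.7 mm off centre and turned 0.08 rad relative to the case. A later, clear top view put its centre about 1.5 mm from the tab's and showed no visible turn. I trusted the later one.

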